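Set out the carver's bench

TASK

Set out the bench for the carver: put the wide round tier in the middle of the cork mat, the narrow tier centred on it, and the gourd carving upright and centred on top. Stand the mallet on its head squarely behind the vise, and lay the oilstone flat squarely behind the bur block, lengthwise along the block's back; behind means on the side away from the robot, each with a clear gap of about 4 cm. Do not tip the carving over, and leave the wax tin and the brush pot where they are.

Things in the scene. Friction and masses are not known exactly. Their poses are not given: they have to be found in the camera images.
- wide_tier: Wide tier of the turned stand: plain dark-wood disc, 64 mm diameter, 18 mm high, about 60 g, loose. Origin: centre of its underside, z up.
- narrow_tier: Narrow tier of the turned stand: plain dark-wood disc, 44 mm diameter, 22 mm high, about 35 g, loose. Origin: centre of its underside, z up.
- carving: Dark-wood gourd carving standing upright, 68 mm high, about 70 g, loose. Flat foot 34 mm across, round lower bulb 48 mm across (upright band at 11 to 21 mm height), waist 24 mm across at 35 mm, upper bulb 32 mm across (upright band at 42 to 54 mm height, good to grip), small stem on top. Origin: centre of its underside, z up.
- mallet: Carver's round wooden mallet standing on its head, handle straight up, 142 mm high, about 300 g, loose. Head at the bottom: 60 mm across at its foot, up to 78 mm height; handle above it: 24 mm diameter from 78 to 138 mm height. Origin: centre of the underside of the head, z up along the handle.
- stone: Grey oilstone, a rectangular bar lying flat: 120 mm long (its x axis), 40 mm wide (its y axis), 24 mm high, about 250 g, loose. Origin: centre of its underside.
- mat: Square cork mat, 110 x 110 mm, 4 mm thick, fixed to the bench. Origin: centre of its underside, its top is 4 mm higher.
- vise: Small grey steel bench vise with two jaws, fixed to the bench, 66 mm high, base 70 mm deep (its x axis) and 90 mm wide (its y axis). Its x axis points to its back, away from the robot; the flat back is at x = +35 mm; the screw and cross handle stick out to x = -72 mm on the robot's side. Origin: centre of the base's underside.
- bur_block: Wooden block holding rows of small upright carving burs, fixed to the bench: 60 mm deep (its x axis), 90 mm wide (its y axis), 40 mm high, 72 mm to the tips of the burs. Its x axis points to its back, away from the robot; the flat back is at x = +30 mm. Origin: centre of its underside.
- wax_tin: Flat round aluminium tin, 58 mm diameter, 24 mm high, loose; a bystander to be left alone. Origin: centre of its underside.
- brush_pot: White ceramic pot, 70 mm diameter, 90 mm high, with brushes standing in it up to about 185 mm, loose; a bystander to be left alone. Origin: centre of its underside.

How it is judged:
At the end, for the whole second after the job is handed in: Tier, tier, carving stacked on the mat: 15 mm from mat centre, then 8 mm each. Mallet (on its head) and flat stone on the bench, 25-55 mm clear behind vise and bur block, within 15 mm of their centre lines; stone within 0.2 rad of parallel. All within 0.12 rad of level, at rest (horizontal distance between wide_tier and mat below 0.015 m and z of wide_tier in the frame of mat between 0.001 and 0.01 m and horizontal distance between narrow_tier and wide_tier below 0.008 m and z of narrow_tier in the frame of wide_tier between 0.014 and 0.022 m and horizontal distance between carving and narrow_tier below 0.008 m and z of carving in the frame of narrow_tier between 0.018 and 0.026 m and x of mallet in the frame of vise between 0.09 and 0.12 m and y of mallet in the frame of vise between -0.015 and 0.015 m and height (world z) of each of mallet, stone below 0.006 m and x of stone in the frame of bur_block between 0.075 and 0.105 m and y of stone in the frame of bur_block between -0.015 and 0.015 m and angle between the x axis of stone and the y axis of bur_block, either way round below 0.2 rad and angle between each of wide_tier, narrow_tier, carving, mallet, stone's own z axis and vertical below 0.12 rad and linear speed of each of wide_tier, narrow_tier, carving, mallet, stone below 0.02 m/s); the robot touches nothing.
It fails at once if the carving is tipped over (angle between carving's own z axis and vertical above 1 rad).
It fails at once if the wax tin is moved more than 20 mm (distance of wax_tin from where it was at the start of the episode above 0.02 m).
It fails at once if the brush pot is moved more than 20 mm (distance of brush_pot from where it was at the start of the episode above 0.02 m).
It also fails if it takes over 128 s, if anything falls off the work surface, if the arm or the gripper's body presses on something with over 40 N, if the wrist force passes 120 N, or if a joint passes its speed limit or range.

ROBOT

A 7-joint arm with a two-finger parallel gripper is mounted at the origin on the work surface. World frame = base frame: x ahead of the robot, y to its left, z up, the work surface at z = 0. Lengths are in m, angles in rad, forces in N, time in s.
With the tool pointing down it reaches from about 0.425 to 0.925 m from the base axis. Payload 6.8 kg.
Tool frame: the origin (TCP) lies between the finger pads; the fingertips stand 22 mm ahead of it and the grasp point (between the pads) lies 3 mm ahead of it; z points along the fingers, y is the line along which they close (so a half turn about z gives the same grasp; the last joint's range is limited). The gripper opens to 85 mm and grips with 20 to 120 N. Pads are 22 mm wide; open, the fingers measure 114 mm over their backs; the gripper's body (76 mm by 85 mm) begins 54 mm behind the grasp point. The pads swing forward as they close: fully open they stand 13 mm farther back than shut.
Start: joints at [-1.406, 0.477, 0.022, 1.555, -0.011, 1.109, -0.083], TCP at [0.182, 0.65, 0.253] pointing down, gripper open.
Joint ranges: [-2.96, 2.96], [-0.34, 2.1], [-1.41, 1.46], [0.24, 2.44], [-1.37, 4.51], [0.17, 1.92], [-2.96, 2.96]. Speed limits (rad/s): [2.39, 2.39, 3.14, 3.14, 3.14, 3.14, 3.14].

INTERFACE

Orientations are given as a unit quaternion [w, x, y, z].
In Python, from station import bot gives the robot as it stands.
- The arm moves only by the tool servo_tool, never from a script. Its argument "motion" is a list that holds one entry, the list of rows, each a list of 5 numbers: the opening, from 0 (shut) to 1 (fully open), then the shift along the world's x, y, z each as a share of 0.04 m, from -1 to 1, then the turn about the world's z as a share of 0.12 rad, from -1 to 1. A call has 1 to 20 rows; each row shifts and turns the commanded pose from where the row before left it; what a row does not reach is not made up. A row lasts 1/10 s, in which the tool goes at most 50 mm and 8.59 degrees, less where a joint would pass 70% of its speed; a pose out of reach is approached as far as the arm can. A call with a number of a shift or a turn outside -1 to 1 is refused whole. A call with a gripper value outside its range is refused whole. The fingers move at their own pace and stop on an object; "newtons" is the grip in N (left out, the last holds). Time passes only in rows, so rows that do not move let the fingers close. It gives the time, the measured TCP pose, the force, the opening and the grip force at its end, in the units of the state.
- bot.get_obs(): the state, without advancing time (a new reading comes with each control period).
- bot.read_camera(name): name is "side" or "top" or "wrist"; returns (picture, depth): 400x640x3 uint8, red, green, blue; 400x640 float32, m along the optical axis (not along the pixel's ray), 0 where there is no reading.
- bot.get_calibration(name): a dict with "fovy" (degrees; the focal length in pixels is half the picture's height over the tangent of half this angle, whatever the lens; pixels are square), "cx", "cy" (the principal point, pixels), "k1" (the pictures are not rectified: a ray, as slopes to the right and down, at radius r is drawn at 1 + k1 r^2 times it, then the intrinsics apply), "view" (4x4, takes a point from world to camera coordinates). Camera axes: x right, y down, z forward; pixel columns grow to the right and rows downward; lengths in m; the calibration is good to about 2 mm. A picture is of the moment at which its call begins: read the wrist's pose just before it. get_calibration takes no time and is no camera call; for the wrist camera it gives the pose at the moment of the call.
- bot.hand_in(): hands the job in; it is judged then, once.
The state is a dict: "t": time; "q": joint angles; "joint_vel": joint speeds; "joint_torque": joint torques, N m; "eef_pos": TCP position; "tool_rot": TCP orientation; "contact_force": force on the tool from outside, world axes, zero at the start; "torque": the same for the moment, N m; "gripper_width": opening from 0.0 (shut) to 1.0 (fully open); "grasp_force": force on a finger pad.
Only numpy, scipy, OpenCV 4.12 (cv2) and the standard library are available. Lean on these libraries where they do the work, as an engineer would, in place of code of your own. Each camera call takes 0.05 s, during which the arm holds its last target. There are 200 camera calls.

## Working session

There is one attempt and no reset: what is moved stays moved. The work goes in short steps, Python scripts to look and compute and a tool call to move; the robot and the scene stay as the last step left them, time stands still between calls to the robot, and variables do not carry over. Pictures are saved under pics/ and viewed, at most 14 in all, crops included, and the job is handed in when it is done.

Besides the shell and the picture viewer there is one more tool, called after "Request:" as name(argument=value, ...) on one line, values as JSON. servo_tool: Moves the arm, as the interface text tells. Shift numbers are shares of 0.04 m and turn numbers shares of 0.12 rad, none past 1 either way. Its arguments: {"type":"object","properties":{"motion":{"type":"array"},"newtons":{"type":"number"}},"required":["motion"]}

```bash
mkdir -p pics; cat > h.py <<'E'
import numpy as np, cv2
from station import bot
def shot(n,tag):
    c=bot.get_calibration(n); p,d=bot.read_camera(n)
    np.savez(f'{tag}.npz',p=p,d=d,view=c['view'],fovy=c['fovy'],cx=c['cx'],cy=c['cy'],k1=c['k1'])
    cv2.imwrite(f'pics/{tag}.png',cv2.cvtColor(p,cv2.COLOR_RGB2BGR))
def KD(c):
    f=200/np.tan(np.radians(float(c['fovy'])/2))
    return np.array([[f,0,c['cx']],[0,f,c['cy']],[0,0,1]],float),np.array([c['k1'],0,0,0],float)
def cloud(tag):
    c=np.load(tag+'.npz');K,D=KD(c);h,w=c['d'].shape
    u,v=np.meshgrid(np.arange(w),np.arange(h))
    s=cv2.undistortPoints(np.stack([u,v],-1).reshape(-1,1,2).astype(float),K,D).reshape(h,w,2)
    P=np.dstack([s,np.ones((h,w))])*c['d'][...,None]
    V=np.linalg.inv(c['view']); return P@V[:3,:3].T+V[:3,3], c['d']>0, c['p']
def ray(tag,u,v,z):
    c=np.load(tag+'.npz');K,D=KD(c);s=cv2.undistortPoints(np.array([[[u,v]]],float),K,D)[0,0]
    V=np.linalg.inv(c['view']);d=V[:3,:3]@[s[0],s[1],1];o=V[:3,3];return o+d*(z-o[2])/d[2]
E
python3 - <<'E'
from h import *
for n in ('top','side','wrist'): shot(n,n+'0')
o=bot.get_obs();print(o['t'],o['eef_pos'],o['tool_rot'],o['gripper_width'])
for n in ('top','side','wrist'):
    c=np.load(n+'0.npz');print(n,np.linalg.inv(c['view']).round(3)[:3],c['fovy'],c['k1'])
E
```

```text
0.15 [0.18176625 0.64964296 0.25254689] [-4.71184980e-05  1.35968619e-01  9.90712903e-01 -6.89895446e-04] 1.0031544608935326
top [[-0.016 -0.991  0.135  0.435]
 [-1.     0.015 -0.011 -0.008]
 [ 0.009 -0.136 -0.991  1.392]] 51.011681617804506 0.036453880015950464
side [[ 0.733 -0.306  0.607 -0.193]
 [-0.679 -0.357  0.641 -0.85 ]
 [ 0.021 -0.882 -0.47   0.664]] 54.01299441546092 -0.02351089292947705
wrist [[ 0.27   0.93   0.249  0.118]
 [ 0.963 -0.26  -0.071  0.668]
 [-0.001  0.259 -0.966  0.373]] 60.981669539262725 -0.060276927711062
```

View pics/top0.png

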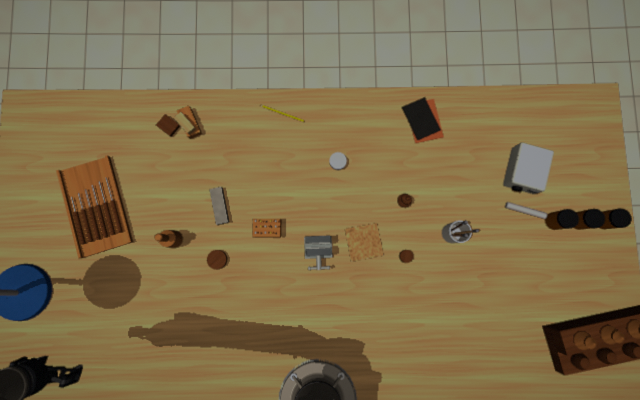

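View pics/side0.png

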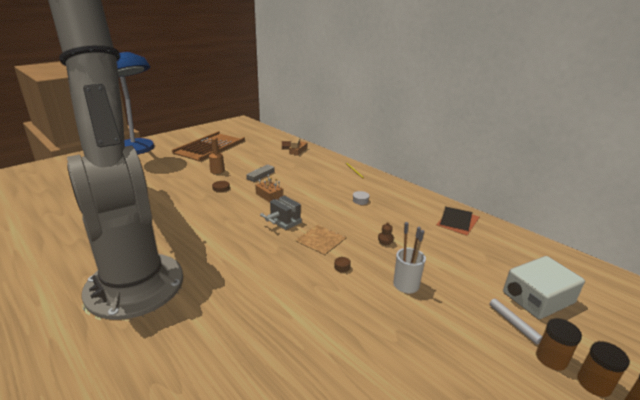

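The top view shows mallet (170,239), wide tier (217,259), stone (219,206), bur block (267,228), vise (319,245), mat (364,241), narrow tier (406,256), carving (405,200), tin (338,161) and pot (460,232). The side view agrees with this.

```bash
python3 - <<'E'
from h import *
for tag in ('top0','side0'):
    P,ok,p=cloud(tag); z=P[...,2]
    bench=ok&(abs(z)<.01)&(P[...,0]>.3)&(P[...,0]<.9)&(abs(P[...,1])<.5)
    print(tag,'bench z',np.median(z[bench]),z[bench].std())
    m=ok&(z>.012)&(P[...,0]>.25)&(P[...,0]<.85)&(abs(P[...,1])<.62)
    n,L,st,ce=cv2.connectedComponentsWithStats(m.astype(np.uint8))
    for i in range(1,n):
        if st[i,4]<20: continue
        s=L==i; q=P[s]; top=q[:,2].max(); h=q[q[:,2]>np.percentile(q[:,2],90)-.006]
        r=cv2.minAreaRect(h[:,:2].astype(np.float32))
        print(st[i,:5],'ext',q.min(0).round(3),q.max(0).round(3),'topc',np.array(r[0]).round(4),np.array(r[1]).round(3),round(r[2],1),'med z',np.median(h[:,2]).round(3))
# mat by colour edges
P,ok,p=cloud('top0')
cv2.imwrite('pics/crop.png',cv2.resize(cv2.cvtColor(p[180:280,150:480],cv2.COLOR_RGB2BGR),None,fx=2.4,fy=2.4,interpolation=cv2.INTER_CUBIC))
E
```

```text
top0 bench z -6.944516771101306e-05 0.0030143460479262504
[329 153  18  17 233] ext [ 0.729 -0.107  0.012] [ 0.785 -0.049  0.03 ] topc [ 0.7568 -0.0763] [0.054 0.055] 89.0 med z 0.024
[210 187  19  38 467] ext [0.552 0.285 0.012] [0.675 0.344 0.032] topc [0.6131 0.3154] [0.12 0.04] 11.9 med z 0.024
[397 194  15  14 166] ext [ 0.598 -0.318  0.013] [ 0.643 -0.271  0.072] topc [ 0.6206 -0.2937] [0.027 0.026] 88.5 med z 0.061
[124 218   8  25  86] ext [0.499 0.595 0.013] [0.577 0.62  0.026] topc [0.538  0.6099] [0.08 0.01] 15.8 med z 0.021
[252 219  29  19 537] ext [0.506 0.113 0.019] [0.565 0.204 0.071] topc [0.5354 0.1579] [0.09  0.058] 89.1 med z 0.041
[443 221  36  22 478] ext [ 0.479 -0.484  0.012] [ 0.545 -0.416  0.187] topc [ 0.5117 -0.4535] [0.038 0.048] 74.6 med z 0.167
[154 230  29  18 392] ext [0.48  0.432 0.012] [0.535 0.491 0.147] topc [0.507  0.4632] [0.021 0.02 ] 46.1 med z 0.141
[304 236  28  35 706] ext [ 0.399 -0.052  0.012] [0.506 0.037 0.072] topc [ 0.4759 -0.007 ] [0.079 0.06 ] 89.1 med z 0.066
[207 250  20  20 302] ext [0.407 0.288 0.012] [0.469 0.351 0.026] topc [0
[... 518 characters left out ...]
2] [0.569 0.204 0.072] topc [0.5002 0.0689] [0.259 0.08 ] 73.4 med z 0.065
[212 181  18   9 128] ext [0.405 0.286 0.012] [0.469 0.351 0.02 ] topc [0.4378 0.3176] [0.062 0.062] 47.5 med z 0.018
[353 191  17  11 139] ext [ 0.73  -0.11   0.012] [ 0.787 -0.051  0.027] topc [ 0.7593 -0.0805] [0.055 0.057] 9.8 med z 0.023
[378 223  17  21 243] ext [ 0.598 -0.322  0.012] [ 0.64  -0.278  0.068] topc [ 0.6185 -0.3009] [0.021 0.028] 41.3 med z 0.056
[ 394  222   32   68 1324] ext [ 0.478 -0.487  0.012] [ 0.547 -0.418  0.186] topc [ 0.5095 -0.4469] [0.045 0.045] 45.0 med z 0.161
[334 257  17  13 172] ext [ 0.417 -0.319  0.012] [ 0.461 -0.275  0.025] topc [ 0.4396 -0.2963] [0.043 0.04 ] 45.8 med z 0.021
```

View pics/crop.png

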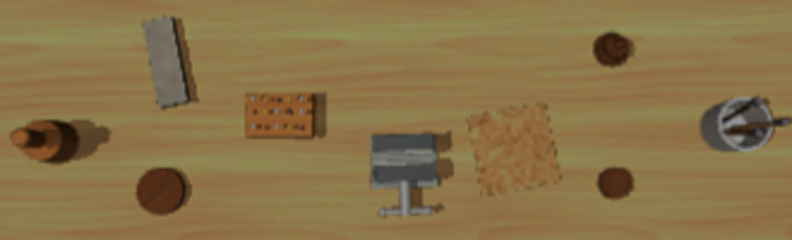

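The crop sets the mat's corners at about (468,114), (546,103), (560,182) and (484,195) in crop pixels. All five movables are in the open. I'll move above the wide tier and look with the wrist camera.

Request:
servo_tool(motion=[[[1, 0.7, -0.92, 0, 0], [1, 0.7, -0.92, 0, 0], [1, 0.7, -0.92, 0, 0], [1, 0.7, -0.92, 0, 0], [1, 0.7, -0.92, 0, 0], [1, 0.7, -0.92, 0, 0], [1, 0.7, -0.92, 0, 0], [1, 0.7, -0.92, 0, 0], [1, 0.7, -0.92, 0, 0], [1, 0, 0, 0, 0], [1, 0, 0, 0, 0]]], newtons=40)

```text
t: 1.25
eef_pos: [0.4344, 0.3178, 0.2532]
tool_rot: [-0.0, 0.137, 0.991, -0.0]
contact_force: [0.1, 1.2, -0.3]
gripper_width: 1.002
grasp_force: 0.0
```

```bash
python3 - <<'E'
from h import *
for u,v in ((468,114),(546,103),(560,182),(484,195)): print('mat',ray('top0',150+u/2.4,180+v/2.4,.004).round(4))
P,ok,p=cloud('top0')
# precise flat edges: vise & block
for nm,b in (('vise',(.38,.53,-.06,.05)),('block',(.49,.58,.1,.22))):
    q=P[ok&(P[...,0]>b[0])&(P[...,0]<b[1])&(P[...,1]>b[2])&(P[...,1]<b[3])&(P[...,2]>.008)]
    for lo,hi in ((.008,.03),(.03,.045),(.055,.075)):
        s=q[(q[:,2]>lo)&(q[:,2]<hi)]
        if len(s)>5:
            r=cv2.minAreaRect(s[:,:2].astype(np.float32));print(nm,lo,len(s),s.min(0).round(4),s.max(0).round(4),np.round(r[0],4),np.round(r[1],3),round(r[2],1))
shot('wrist','w1')
o=bot.get_obs();print(o['t'],o['eef_pos'],o['tool_rot'])
P,ok,p=cloud('w1');z=P[...,2]
for c in ((.438,.319),(.507,.461),(.613,.315)):
    m=ok&(np.hypot(P[...,0]-c[0],P[...,1]-c[1])<.075)&(z>.012)
    if m.sum()>50:
        q=P[m];t=q[q[:,2]>np.percentile(q[:,2],80)-.006];r=cv2.minAreaRect(t[:,:2].astype(np.float32));print(c,m.sum(),q.min(0).round(4),q.max(0).round(4),np.round(r[0],4),np.round(r[1],3),round(r[2],1),np.median(t[:,2]))
E
```

```text
mat [ 0.5355 -0.099   0.004 ]
mat [ 0.5491 -0.2073  0.004 ]
mat [ 0.4406 -0.2226  0.004 ]
mat [ 0.4246 -0.1182  0.004 ]
vise 0.008 180 [ 0.4361 -0.0571  0.008 ] [0.5044 0.0403 0.0247] [ 0.4692 -0.0084] [0.068 0.096] 1.4
vise 0.03 101 [ 0.3995 -0.0427  0.0333] [0.481  0.0242 0.0449] [ 4.319e-01 -4.000e-04] [0.082 0.065] 18.5
vise 0.055 420 [ 0.4455 -0.0471  0.0553] [0.5062 0.0321 0.0723] [ 0.476  -0.0071] [0.079 0.06 ] 89.1
block 0.03 487 [0.5058 0.1129 0.0303] [0.5652 0.2037 0.0449] [0.5356 0.1583] [0.091 0.059] 89.2
block 0.055 33 [0.5176 0.1235 0.0552] [0.5595 0.1927 0.0708] [0.5384 0.1582] [0.069 0.042] 89.5
1.3 [0.43346155 0.31921767 0.25317669] [-3.11679263e-04  1.36051349e-01  9.90701731e-01  1.12924747e-04]
(0.438, 0.319) 52121 [0.4012 0.246  0.0122] [0.4708 0.3934 0.3301] [0.4235 0.3219] [0.145 0.02 ] 74.3 0.3178932197262512
(0.507, 0.461) 4885 [0.478  0.4339 0.0121] [0.5334 0.4898 0.1434] [0.5067 0.4626] [0.022 0.024] 65.7 0.1393934744192378
(0.613, 0.315) 2830 [0.5516 0.285  0.012 ] [0.6701 0.3471 0.0263] [0.6138 0.3162] [0.12  0.041] 11.9 0.02386167109980905
```

View pics/w1.png

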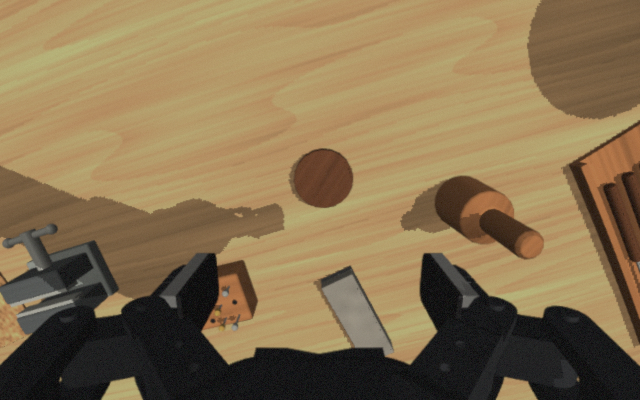

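The wrist picture has the wide tier centred at about (322,178), with the mallet, stone and block around it. I'll check the tier's centre from this view.

```bash
cat >> h.py <<'E'
def disc(tag,c,lo,hi,R=.05):
    P,ok,p=cloud(tag);z=P[...,2]
    q=P[ok&(np.hypot(P[...,0]-c[0],P[...,1]-c[1])<R)&(z>lo)&(z<hi)]
    if len(q)<10: return None
    (x,y),r=cv2.minEnclosingCircle(q[:,:2].astype(np.float32))
    return len(q),np.round([x,y,r],4),q[:,:2].mean(0).round(4),np.median(q[:,2]).round(4)
E
python3 - <<'E'
from h import *
print(disc('w1',(.438,.319),.0155,.03)); print(ray('w1',322,178,.018))
print(disc('w1',(.507,.462),.132,.15,.03))
E
```

```text
(2689, array([0.439 , 0.3212, 0.032 ]), array([0.4383, 0.3214]), np.float64(0.0177))
[0.4375387  0.32073219 0.018     ]
(816, array([0.5067, 0.4631, 0.0122]), array([0.5049, 0.4614]), np.float64(0.1409))
```

Request:
servo_tool(motion=[[[1, 0.11, 0.04, -0.95, 0], [1, 0, 0, -0.95, 0], [1, 0, 0, -0.95, 0], [1, 0, 0, -0.95, 0], [1, 0, 0, -0.95, 0], [1, 0, 0, -0.95, 0], [1, 0, 0, 0, 0], [0, 0, 0, 0, 0], [0, 0, 0, 0, 0], [0, 0, 0, 0, 0], [0, 0, 0, 0, 0], [0, 0, 0, 0, 0]]], newtons=40)

```text
t: 2.5
eef_pos: [0.4392, 0.3217, 0.0274]
tool_rot: [0.001, 0.136, 0.991, 0.002]
contact_force: [-1.7, -0.0, 8.9]
gripper_width: 0.722
grasp_force: 44.4
```

Request:
servo_tool(motion=[[[0, 0, 0, 0.5, 0], [0, 0, 0, 1, 0], [0, 0, 0, 1, 0], [0, 0, 0, 0.6, 0], [0, 0.1, -0.93, 0, 0], [0, 0.1, -0.93, 0, 0], [0, 0.1, -0.93, 0, 0], [0, 0.1, -0.93, 0, 0], [0, 0.1, -0.93, 0, 0], [0, 0.1, -0.93, 0, 0], [0, 0.1, -0.93, 0, 0], [0, 0.1, -0.93, 0, 0], [0, 0.1, -0.93, 0, 0], [0, 0.1, -0.93, 0, 0], [0, 0.1, -0.93, 0, 0], [0, 0.1, -0.93, 0, 0], [0, 0, -0.93, 0, 0], [0, 0, 0, 0, 0], [0, 0, 0, 0, 0]]])

```text
t: 4.4
eef_pos: [0.4862, -0.164, 0.15]
tool_rot: [0.001, 0.137, 0.991, 0.0]
contact_force: [-0.8, 0.6, -1.2]
gripper_width: 0.721
grasp_force: 44.0
```

```bash
python3 - <<'E'
from h import *
shot('wrist','w2');o=bot.get_obs();print(o['t'],o['eef_pos'],o['contact_force'],o['gripper_width'])
E
```

```text
4.45 [ 0.48631435 -0.1626833   0.14976941] [0.78014758 1.01738363 0.25298282] 0.7176627380611499
```

View pics/w2.png

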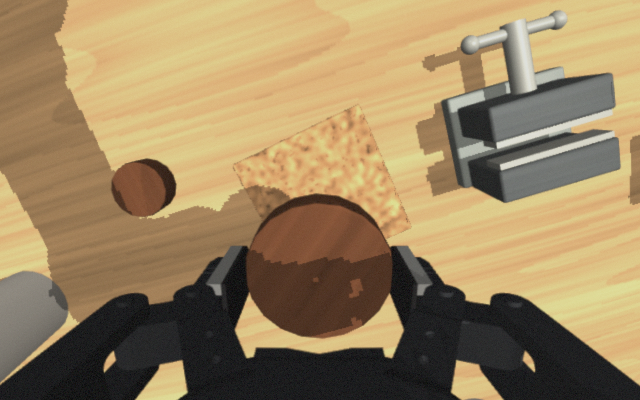

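The tier is held with its centre at about (319,266). Mat corners show at (233,165), (360,106) and (411,228).

```bash
python3 - <<'E'
from h import *
a=[ray('w2',*u,.004) for u in ((233,165),(411,228),(360,106))]
print(np.round(a,4),'mat c',((a[0]+a[1])/2).round(4))
print(disc('w2',(.486,-.163),.12,.2,.042)); print(ray('w2',319,266,.1425))
print(disc('w2',(.439,-.294),.017,.03))
E
```

```text
[[ 0.4434 -0.2221  0.004 ]
 [ 0.5336 -0.0973  0.004 ]
 [ 0.4271 -0.1145  0.004 ]] mat c [ 0.4885 -0.1597  0.004 ]
(23827, array([ 0.4862, -0.1631,  0.0421]), array([ 0.4818, -0.1619]), np.float64(0.1405))
[ 0.48171694 -0.16236461  0.1425    ]
(2455, array([ 0.4395, -0.2944,  0.0222]), array([ 0.4392, -0.293 ]), np.float64(0.0216))
```

Request:
servo_tool(motion=[[[0, 0.12, 0.05, -0.9, 0], [0, 0, 0, -0.9, 0], [0, 0, 0, -0.7, 0], [0, 0, 0, -0.4, 0], [0, 0, 0, -0.04, 0], [0, 0, 0, 0, 0], [1, 0, 0, 0, 0], [1, 0, 0, 0, 0], [1, 0, 0, 0, 0], [1, 0, 0, 0, 0], [1, 0, 0, 0.6, 0], [1, 0, 0, 1, 0], [1, 0, 0, 1, 0], [1, -0.3, -0.83, 0.5, 0], [1, -0.3, -0.83, 0, 0], [1, -0.3, -0.83, 0, 0], [1, -0.3, -0.83, 0, 0], [1, 0, 0, 0, 0], [1, 0, 0, 0, 0]]])

```text
t: 6.35
eef_pos: [0.4425, -0.2946, 0.1558]
tool_rot: [-0.0, 0.137, 0.991, 0.0]
contact_force: [-0.1, -0.2, -0.2]
gripper_width: 0.999
grasp_force: 0.0
```

```bash
python3 - <<'E'
from h import *
shot('wrist','w3');shot('top','top1');o=bot.get_obs();print(o['t'],o['eef_pos'],o['contact_force'],o['gripper_width'])
print('narrow',disc('w3',(.439,-.294),.018,.03))
print('wide',disc('w3',(.488,-.16),.017,.03),disc('top1',(.488,-.16),.017,.035))
E
```

```text
6.45 [ 0.44347336 -0.29289362  0.15562144] [0.67477126 1.20585867 0.2925958 ] 0.9977239153112905
narrow (2387, array([ 0.4395, -0.2948,  0.022 ]), array([ 0.4386, -0.2945]), np.float64(0.0217))
wide (4692, array([ 0.4917, -0.1595,  0.0326]), array([ 0.4903, -0.1607]), np.float64(0.0218)) (283, array([ 0.4905, -0.1584,  0.0318]), array([ 0.49  , -0.1583]), np.float64(0.0217))
```

View pics/w3.png

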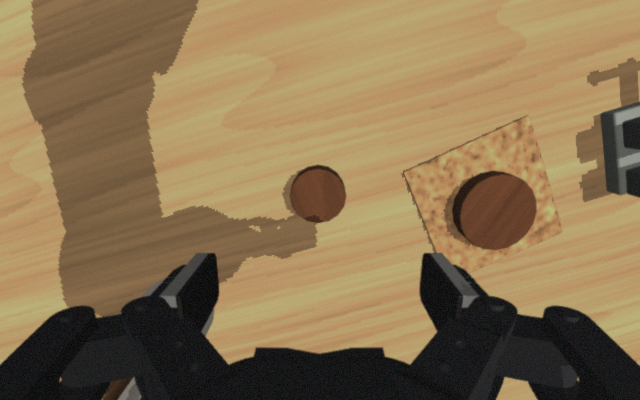

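The wide tier sits centred on the mat, at (495,210) in the picture, and the narrow tier is at (317,194). I'll grip it, open, turn a quarter turn and grip again, so that it is centred both ways.

Request:
servo_tool(motion=[[[1, -0.09, -0.03, -0.81, 0], [1, 0, 0, -0.81, 0], [1, 0, 0, -0.81, 0], [1, 0, 0, -0.81, 0], [1, 0, 0, 0, 0], [0, 0, 0, 0, 0], [0, 0, 0, 0, 0], [0, 0, 0, 0, 0], [0, 0, 0, 0, 0], [0, 0, 0, 0, 0], [1, 0, 0, 0, 0], [1, 0, 0, 0, 0], [1, 0, 0, 0, 0], [1, 0, 0, 0, 0]]], newtons=30)

```text
t: 7.85
eef_pos: [0.4395, -0.2952, 0.0262]
tool_rot: [0.0, 0.136, 0.991, -0.0]
contact_force: [-0.4, 0.7, 0.1]
gripper_width: 0.997
grasp_force: 0.0
```

Request:
servo_tool(motion=[[[1, 0, 0, 0, -1], [1, 0, 0, 0, -1], [1, 0, 0, 0, -1], [1, 0, 0, 0, -1], [1, 0, 0, 0, -1], [1, 0, 0, 0, -1], [1, 0, 0, 0, -1], [1, 0, 0, 0, -1], [1, 0, 0, 0, -1], [1, 0, 0, 0, -1], [1, 0, 0, 0, -1], [1, 0, 0, 0, -1], [1, 0, 0, 0, -1], [0, 0, 0, 0, 0], [0, 0, 0, 0, 0], [0, 0, 0, 0, 0], [0, 0, 0, 0, 0], [0, 0, 0, 0, 0], [0, 0, 0, 0, 0]]])

```text
t: 9.75
eef_pos: [0.4394, -0.2952, 0.0264]
tool_rot: [-0.0, 0.793, 0.609, 0.0]
contact_force: [-1.4, 0.6, 5.8]
gripper_width: 0.504
grasp_force: 30.4
```

Request:
servo_tool(motion=[[[0, 0, 0, 0.4, 0], [0, 0, 0, 0.8, 0], [0, 0, 0, 0.8, 0], [0, 0.32, 0.85, 0, 0], [0, 0.32, 0.85, 0, 0], [0, 0.32, 0.85, 0, 0], [0, 0.32, 0.85, 0, 0], [0, 0, 0, 0, 0], [0, 0, 0, 0, 0], [0, 0, 0, -0.7, 0], [0, 0, 0, -0.5, 0], [0, 0, 0, -0.2, 0], [0, 0, 0, 0, 0], [0, 0, 0, 0, 0]]])

```text
t: 11.15
eef_pos: [0.4906, -0.1603, 0.0506]
tool_rot: [0.0, 0.794, 0.608, 0.0]
contact_force: [-1.2, 0.7, -0.1]
gripper_width: 0.503
grasp_force: 30.8
```

Request:
servo_tool(motion=[[[0, 0, 0, -0.04, 0], [0, 0, 0, 0, 0], [1, 0, 0, 0, 0], [1, 0, 0, 0, 0], [1, 0, 0, 0, 0], [1, 0, 0, 0, 0], [1, 0, 0, 0.5, 0], [1, 0, 0, 1, 0], [1, 0, 0, 1, 0], [1, 0, 0, 1, 0], [1, 0.8, -0.85, 0, 0], [1, 0.8, -0.85, 0, 0], [1, 0.8, -0.85, 0, 0], [1, 0.8, -0.85, 0, 0], [1, 0, 0, 0, 0], [1, 0, 0, 0, 0]]])

```text
t: 12.75
eef_pos: [0.6183, -0.2963, 0.1879]
tool_rot: [-0.0, 0.794, 0.608, -0.001]
contact_force: [0.5, 0.4, 0.1]
gripper_width: 1.0
grasp_force: 0.0
```

```bash
python3 - <<'E'
from h import *
shot('wrist','w4');shot('top','top2');o=bot.get_obs();print(o['t'],o['eef_pos'],o['contact_force'],o['gripper_width'])
print('carv',disc('w4',(.62,-.296),.04,.058,.03),disc('w4',(.62,-.296),.008,.03,.04),disc('w4',(.62,-.296),.06,.08,.03))
for t in('w4','top2'):print('narrow',disc(t,(.49,-.16),.04,.05),'wide',disc(t,(.49,-.16),.018,.03))
E
```

```text
12.85 [ 0.61799357 -0.29436763  0.18810039] [-0.69394197  0.04426295  0.42289635] 0.9971212951209039
carv (825, array([ 0.6229, -0.2961,  0.016 ]), array([ 0.6233, -0.2931]), np.float64(0.0554)) (952, array([ 0.6229, -0.2958,  0.0239]), array([ 0.6247, -0.2859]), np.float64(0.0244)) (265, array([ 0.6226, -0.295 ,  0.0085]), array([ 0.6229, -0.2949]), np.float64(0.0641))
narrow (2642, array([ 0.4908, -0.159 ,  0.0225]), array([ 0.4918, -0.159 ]), np.float64(0.0435)) wide (2175, array([ 0.493 , -0.1602,  0.0322]), array([ 0.5045, -0.1648]), np.float64(0.0216))
narrow None wide None
```

View pics/w4.png

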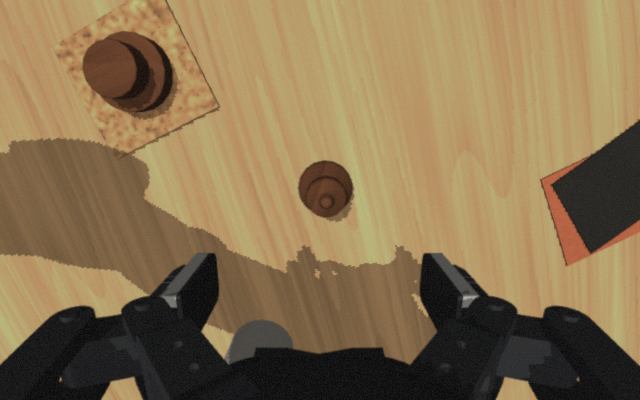

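The narrow tier is on the stack near (118,66) and the carving stands at (326,190) with clear room around it. I'll grip its upper bulb.

Request:
servo_tool(motion=[[[1, 0.08, 0, -0.84, 0], [1, 0, 0, -0.84, 0], [1, 0, 0, -0.84, 0], [1, 0, 0, -0.84, 0], [1, 0, 0, 0, 0], [0, 0, 0, 0, 0], [0, 0, 0, 0, 0], [0, 0, 0, 0, 0], [0, 0, 0, 0, 0], [0, 0, 0, 0, 0], [0, 0, 0, 0, 0], [0, 0, 0, 0, 0]]])

```text
t: 14.05
eef_pos: [0.6227, -0.2957, 0.0559]
tool_rot: [0.001, 0.793, 0.609, 0.001]
contact_force: [-1.1, 1.2, 7.6]
gripper_width: 0.355
grasp_force: 29.3
```

Request:
servo_tool(motion=[[[0, 0, 0, 0.3, 0], [0, 0, 0, 0.7, 0], [0, 0, 0, 0.8, 0], [0, 0, 0, 0.7, 0], [0, -0.65, 0.68, 0, 0], [0, -0.65, 0.68, 0, 0], [0, -0.65, 0.68, 0, 0], [0, -0.65, 0.68, 0, 0], [0, -0.65, 0.68, 0, 0], [0, 0, 0, 0, 0], [0, 0, 0, 0, 0], [0, 0, 0, 0, 0]]])

```text
t: 15.25
eef_pos: [0.4928, -0.1598, 0.1548]
tool_rot: [0.001, 0.793, 0.609, 0.0]
contact_force: [0.0, 0.2, -1.2]
gripper_width: 0.352
grasp_force: 30.1
```

```bash
python3 - <<'E'
from h import *
shot('wrist','w5');shot('side','s5');o=bot.get_obs();print(o['t'],o['eef_pos'],o['contact_force'],o['gripper_width'])
a=cv2.imread('pics/w5.png')[100:400,120:520];b=cv2.resize(cv2.imread('pics/s5.png')[160:270,260:400],None,fx=2.7,fy=2.73)
cv2.imwrite('pics/j5.png',np.hstack([a,b[:300]]))
print(disc('w5',(.49,-.16),.04,.05,.035),disc('w5',(.49,-.16),.14,.165,.02),disc('w5',(.49,-.16),.165,.18,.02))
E
```

```text
15.35 [ 0.4926657  -0.16019541  0.15454344] [ 0.17236696  0.23206637 -1.28766029] 0.3528284986758732
(1311, array([ 0.4904, -0.1565,  0.0216]), array([ 0.492 , -0.1481]), np.float64(0.0436)) (5198, array([ 0.4908, -0.1592,  0.0199]), array([ 0.4927, -0.1554]), np.float64(0.1556)) (1549, array([ 0.4908, -0.1593,  0.02  ]), array([ 0.49  , -0.1581]), np.float64(0.17))
```

View pics/j5.png

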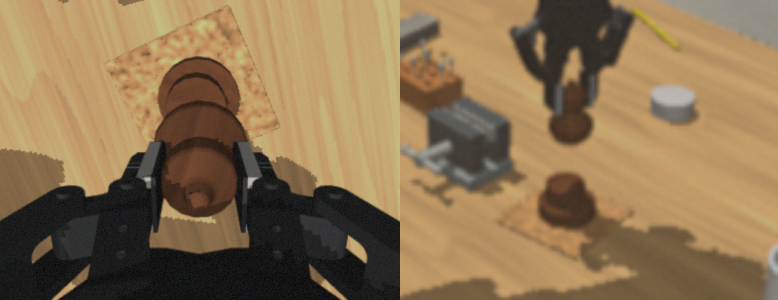

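The carving hangs upright and the stack is directly below it, in the wrist view at (200,80). I'll lower it.

Request:
servo_tool(motion=[[[0, -0.04, 0.02, -0.4, 0], [0, 0, 0, -0.5, 0], [0, 0, 0, -0.3, 0], [0, 0, 0, -0.1, 0], [0, 0, 0, -0.05, 0], [0, 0, 0, 0, 0], [0, 0, 0, 0, 0]]])

```text
t: 16.05
eef_pos: [0.4907, -0.1586, 0.1007]
tool_rot: [0.0, 0.793, 0.609, 0.0]
contact_force: [-0.3, -0.0, -0.1]
gripper_width: 0.351
grasp_force: 30.1
```

Request:
servo_tool(motion=[[[0, 0, 0, -0.03, 0], [0, 0, 0, 0, 0], [1, 0, 0, 0, 0], [1, 0, 0, 0, 0], [1, 0, 0, 0, 0], [1, 0, 0, 0, 0], [1, 0, 0, 0, 0], [1, 0, 0, 0.4, 0], [1, 0, 0, 0.8, 0], [1, 0, 0, 1, 0], [1, 0, 0, 1, 0], [1, 0, 0, 0, 0]]])

```text
t: 17.25
eef_pos: [0.4927, -0.1598, 0.2312]
tool_rot: [0.003, 0.794, 0.608, 0.003]
contact_force: [0.8, -0.1, -0.6]
gripper_width: 0.999
grasp_force: 0.0
```

Request:
servo_tool(motion=[[[1, 0.02, 0.97, 0, 0], [1, 0.02, 0.97, 0, 0], [1, 0.02, 0.97, 0, 0], [1, 0.02, 0.97, 0, 0], [1, 0.02, 0.97, 0, 0], [1, 0.02, 0.97, 0, 0], [1, 0.02, 0.97, 0, 0], [1, 0.02, 0.97, 0, 0], [1, 0.02, 0.97, 0, 0], [1, 0.02, 0.97, 0, 0], [1, 0.02, 0.97, 0, 0], [1, 0.02, 0.97, 0, 0], [1, 0.02, 0.97, 0, 0], [1, 0.02, 0.97, 0, 0], [1, 0.02, 0.97, 0, 0], [1, 0.02, 0.97, 0, 0], [1, 0, 0, 0, 0], [1, 0, 0, 0, 0]]])

```text
t: 19.05
eef_pos: [0.5024, 0.463, 0.2255]
tool_rot: [0.0, 0.793, 0.609, -0.001]
contact_force: [0.3, -0.0, -0.5]
gripper_width: 1.001
grasp_force: 0.0
```

```bash
python3 - <<'E'
from h import *
shot('wrist','w6');shot('top','top3');shot('side','s6');o=bot.get_obs();print(o['t'],o['eef_pos'],o['contact_force'],o['gripper_width'])
print('mallet',disc('w6',(.507,.462),.132,.15,.03),disc('w6',(.507,.462),.06,.085,.05))
for t in('w6','top3'):print('stone',disc(t,(.613,.315),.018,.03,.08))
for t in('top3','s6'):
  for lo,hi,R in ((.01,.03,.05),(.035,.046,.04),(.05,.068,.04),(.085,.1,.03),(.104,.12,.03)):print(t,lo,disc(t,(.491,-.159),lo,hi,R))
a=cv2.resize(cv2.imread('pics/top3.png')[190:280,320:440],None,fx=3.3,fy=3.3);b=cv2.resize(cv2.imread('pics/s6.png')[180:270,260:380],None,fx=3.3,fy=3.3)
cv2.imwrite('pics/j6.png',np.hstack([a,b]))
E
```

```text
19.2 [0.50347961 0.46066005 0.22674254] [-0.4062595   0.35205675  0.15076803] 0.996274299066569
mallet (1055, array([0.5072, 0.4643, 0.0122]), array([0.5077, 0.4657]), np.float64(0.1411)) (2058, array([0.5075, 0.4647, 0.027 ]), array([0.509 , 0.4726]), np.float64(0.0729))
stone (2051, array([0.6145, 0.3161, 0.0627]), array([0.6236, 0.3218]), np.float64(0.0236))
stone (432, array([0.6133, 0.314 , 0.0617]), array([0.6131, 0.3152]), np.float64(0.024))
top3 0.01 (127, array([ 0.4842, -0.1589,  0.0405]), array([ 0.488 , -0.1517]), np.float64(0.0216))
top3 0.035 None
top3 0.05 (38, array([ 0.4899, -0.1585,  0.0239]), array([ 0.4879, -0.1541]), np.float64(0.0649))
top3 0.085 (34, array([ 0.4897, -0.1585,  0.0158]), array([ 0.4887, -0.1557]), np.float64(0.0977))
top3 0.104 (26, array([ 0.4905, -0.1586,  0.0122]), array([ 0.4916, -0.158 ]), np.float64(0.106))
s6 0.01 (175, array([ 0.4916, -0.1628,  0.0327]), array([ 0.4806, -0.1731]), np.float64(0.0206))
s6 0.035 (59, array([ 0.4868, -0.1627,  0.0214]), array([ 0.4794, -0.1692]), np.float64(0.0416))
s6 0.05 (89, array([ 0.4882, -0.1625,  0.0233]), array([ 0.4794, -0.1714]), np.float64(0.062))
s6 0.085 (58, array([ 0.4896, -0.1635,  0.0158]), array([ 0.4843, -0.1679]), np.float64(0.0949))
s6 0.104 (14, array([ 0.4924, -0.163 ,  0.0072]), array([ 0.4906, -0.1625]), np.float64(0.1081))
```

View pics/j6.png

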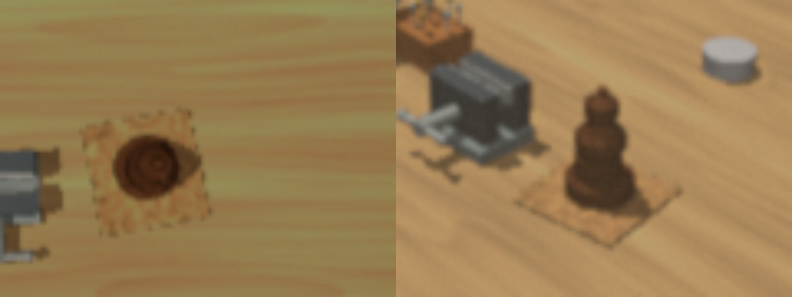

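The stack stands upright: top view at about (148,167), concentric on the mat, and the side view agrees. Next is the mallet.

Request:
servo_tool(motion=[[[1, 0.1, 0.05, -0.7, 0], [1, 0, 0, -0.7, 0], [1, 0, 0, -0.7, 0], [1, 0, 0, -0.68, 0], [1, 0, 0, 0, 0], [0, 0, 0, 0, 0], [0, 0, 0, 0, 0], [0, 0, 0, 0, 0], [0, 0, 0, 0, 0], [0, 0, 0, 0, 0], [0, 0, 0, 0, 0], [0, 0, 0, 0, 0]]], newtons=60)

```text
t: 20.4
eef_pos: [0.5079, 0.4647, 0.1169]
tool_rot: [0.0, 0.793, 0.609, 0.001]
contact_force: [0.6, -0.6, 6.8]
gripper_width: 0.263
grasp_force: 59.2
```

Request:
servo_tool(motion=[[[0, 0, 0, 0.4, 0], [0, 0, 0, 0.8, 0], [0, 0, 0, 0.8, 0], [0, 0, 0, 0.5, 0], [0, 0.14, -0.7, 0, 0], [0, 0.14, -0.98, 0, 0], [0, 0.14, -0.98, 0, 0], [0, 0.14, -0.98, 0, 0], [0, 0.14, -0.98, 0, 0], [0, 0.14, -0.98, 0, 0], [0, 0.14, -0.98, 0, 0], [0, 0.14, -0.98, 0, 0], [0, 0.14, -0.98, 0, 0], [0, 0.14, -0.98, 0, 0], [0, 0.14, -0.98, 0, 0], [0, 0.14, -0.98, 0, 0], [0, 0, -0.27, 0, 0], [0, 0, 0, 0, 0], [0, 0, 0, 0, 0], [0, 0, 0, 0, 0]]])

```text
t: 22.4
eef_pos: [0.5742, -0.0033, 0.2155]
tool_rot: [-0.001, 0.793, 0.61, 0.0]
contact_force: [-0.5, 0.2, -3.2]
gripper_width: 0.261
grasp_force: 59.3
```

```bash
python3 - <<'E'
from h import *
shot('side','s7');o=bot.get_obs();print(o['t'],o['eef_pos'],o['contact_force'],o['gripper_width'])
cv2.imwrite('pics/s7c.png',cv2.resize(cv2.imread('pics/s7.png')[60:260,200:400],None,fx=2.5,fy=2.5))
E
```

```text
22.45 [ 0.57420254 -0.00334701  0.21545696] [ 0.26558206  0.3284484  -1.9147937 ] 0.26170062946677203
```

View pics/s7c.png

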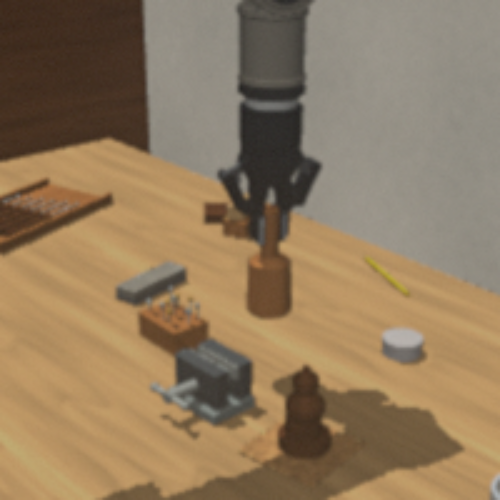

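The mallet hangs vertical, with its head near (270,285), behind the vise. I'll lower and release it.

Request:
servo_tool(motion=[[[0, 0.05, -0.12, -0.7, 0], [0, 0, 0, -0.8, 0], [0, 0, 0, -0.6, 0], [0, 0, 0, -0.25, 0], [0, 0, 0, -0.1, 0], [0, 0, 0, 0, 0], [0, 0, 0, 0, 0]]])

```text
t: 23.15
eef_pos: [0.5771, -0.0102, 0.1188]
tool_rot: [0.001, 0.793, 0.609, 0.001]
contact_force: [0.3, 0.3, -3.5]
gripper_width: 0.268
grasp_force: 59.3
```

Request:
servo_tool(motion=[[[0, 0, 0, -0.04, 0], [0, 0, 0, 0, 0], [1, 0, 0, 0, 0], [1, 0, 0, 0, 0], [1, 0, 0, 0, 0], [1, 0, 0, 0, 0], [1, 0, 0, 0, 0], [1, 0, 0, 0.5, 0], [1, 0, 0, 1, 0], [1, 0, 0, 1, 0]]])

```text
t: 24.15
eef_pos: [0.5756, -0.0105, 0.2168]
tool_rot: [-0.0, 0.794, 0.609, -0.001]
contact_force: [0.6, -0.2, 0.7]
gripper_width: 0.997
grasp_force: 0.0
```

Request:
servo_tool(motion=[[[1, 0.1, 0.9, 0, -1], [1, 0.1, 0.9, 0, -1], [1, 0.1, 0.9, 0, -1], [1, 0.1, 0.9, 0, -1], [1, 0.1, 0.9, 0, -1], [1, 0.1, 0.9, 0, -1], [1, 0.1, 0.9, 0, -1], [1, 0.1, 0.9, 0, -1], [1, 0.1, 0.9, 0, -1], [1, 0, 0, 0, -0.23], [1, 0, 0, 0, 0], [1, 0, 0, 0, 0]]])

```text
t: 25.35
eef_pos: [0.6123, 0.3122, 0.2161]
tool_rot: [0.0, 0.995, 0.1, -0.0]
contact_force: [0.1, -0.3, 0.4]
gripper_width: 0.997
grasp_force: 0.0
```

```bash
python3 - <<'E'
from h import *
shot('wrist','w8');shot('top','top4');o=bot.get_obs();print(o['t'],o['eef_pos'],o['tool_rot'],o['gripper_width'])
for t in('w8','top4'):
    P,ok,p=cloud(t);z=P[...,2]
    for nm,(a,b,c,d),lo,hi in (('stone',(.53,.7,.27,.37),.018,.03),('block',(.49,.58,.1,.22),.034,.044)):
        q=P[ok&(P[...,0]>a)&(P[...,0]<b)&(P[...,1]>c)&(P[...,1]<d)&(z>lo)&(z<hi)]
        if len(q)>20: r=cv2.minAreaRect(q[:,:2].astype(np.float32));print(t,nm,len(q),np.round(r[0],4),np.round(r[1],3),round(r[2],1))
print('mallet',disc('top4',(.577,-.011),.13,.15,.04),disc('top4',(.577,-.011),.02,.09,.06))
E
```

```text
25.45 [0.61243264 0.31199548 0.21648137] [-8.96287044e-05  9.95028101e-01  9.95944981e-02  7.18804479e-05] 1.003218955790227
w8 stone 5301 [0.6145 0.3166] [0.119 0.04 ] 11.5
w8 block 1330 [0.5385 0.1585] [0.09 0.06] 89.1
top4 stone 321 [0.6081 0.3146] [0.11  0.041] 11.4
top4 block 451 [0.5356 0.1582] [0.09  0.058] 88.9
mallet (47, array([ 0.575 , -0.0113,  0.0113]), array([ 0.5749, -0.0108]), np.float64(0.1414)) (203, array([ 0.5742, -0.0109,  0.0283]), array([ 0.5696, -0.0105]), np.float64(0.0721))
```

View pics/w8.png

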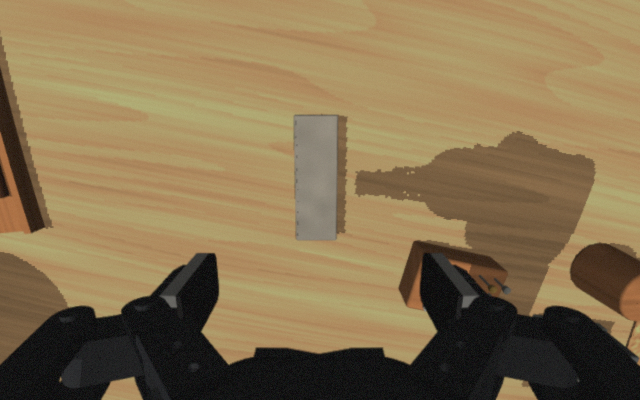

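The stone lies square between the open fingers at (316,177), with nothing in the way.

Request:
servo_tool(motion=[[[1, 0.04, 0.09, -0.95, 0], [1, 0, 0, -0.95, 0], [1, 0, 0, -0.95, 0], [1, 0, 0, -0.95, 0], [1, 0, 0, -0.95, 0], [1, 0, 0, 0, 0], [0, 0, 0, 0, 0], [0, 0, 0, 0, 0], [0, 0, 0, 0, 0], [0, 0, 0, 0, 0], [0, 0, 0, 0, 0], [0, 0, 0, 0, 0], [0, 0, 0, 0, 0]]], newtons=70)

```text
t: 26.75
eef_pos: [0.6155, 0.3174, 0.029]
tool_rot: [-0.0, 0.995, 0.1, 0.002]
contact_force: [-1.7, -0.0, 7.1]
gripper_width: 0.45
grasp_force: 73.1
```

Request:
servo_tool(motion=[[[0, 0, 0, 0.4, 0], [0, 0, 0, 0.8, 0], [0, 0, 0, 0.8, 0], [0, 0, 0, 0.6, 0], [0, 0.03, -0.4, 0, 1], [0, 0.03, -0.4, 0, 1], [0, 0.03, -0.4, 0, 1], [0, 0.03, -0.4, 0, 1], [0, 0.03, -0.4, 0, 1], [0, 0.03, -0.4, 0, 1], [0, 0.03, -0.4, 0, 1], [0, 0.03, -0.4, 0, 1], [0, 0.03, -0.4, 0, 1], [0, 0.02, -0.4, 0, 1], [0, 0, 0, 0, 1], [0, 0, 0, 0, 0.3], [0, 0, 0, 0, 0], [0, 0, 0, 0, 0]]])

```text
t: 28.55
eef_pos: [0.6254, 0.1579, 0.1304]
tool_rot: [-0.0, 0.712, 0.702, 0.0]
contact_force: [0.4, 0.3, -2.3]
gripper_width: 0.449
grasp_force: 71.9
```

```bash
python3 - <<'E'
from h import *
shot('wrist','w9');o=bot.get_obs();print(o['t'],o['eef_pos'],o['tool_rot'],o['contact_force'],o['gripper_width'])
P,ok,p=cloud('w9');z=P[...,2]
q=P[ok&(abs(P[...,0]-.627)<.022)&(abs(P[...,1]-.158)<.09)&(z>.09)&(z<.14)]
print(len(q),q.min(0),q.max(0),np.median(q[:,2]),np.polyfit(q[:,1],q[:,2],1))
E
```

```text
28.6 [0.62534559 0.15786567 0.13021938] [-2.64901238e-05  7.12245064e-01  7.01930885e-01  3.58733900e-06] [ 0.12235112 -1.10913347 -1.64141219] 0.45179088768261977
22977 [0.60500966 0.12084163 0.10390834] [0.64899779 0.21829216 0.13999822] 0.12511720750949315 [-0.01720555  0.12825186]
```

View pics/w9.png

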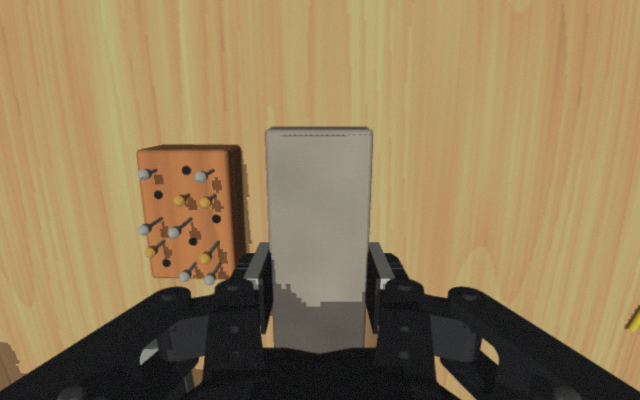

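The stone is held level and parallel to the block. Its far end spans (268–372,128) and the block's back edge is at about x=240 px. I'll lower it and open only partway, to stay clear of the block.

Request:
servo_tool(motion=[[[0, 0.03, 0, -0.7, 0], [0, 0, 0, -0.8, 0], [0, 0, 0, -0.6, 0], [0, 0, 0, -0.3, 0], [0, 0, 0, -0.11, 0], [0, 0, 0, 0, 0], [0, 0, 0, 0, 0], [0.7, 0, 0, 0, 0], [0.7, 0, 0, 0, 0], [0.7, 0, 0, 0, 0], [0.7, 0, 0, 0, 0], [0.7, 0, 0, 0.4, 0], [0.7, 0, 0, 1, 0], [0.7, 0, 0, 1, 0], [0.7, 0, 0, 1, 0], [0.7, 0.5, 0.8, 1, 0], [0.7, 0.5, 0.8, 0, 0], [0.7, 0.5, 0.8, 0, 0], [0.7, 0, 0, 0, 0], [0.7, 0, 0, 0, 0]]])

```text
t: 30.6
eef_pos: [0.6846, 0.2508, 0.2024]
tool_rot: [0.0, 0.711, 0.703, -0.0]
contact_force: [0.5, -1.1, -0.6]
gripper_width: 0.698
grasp_force: 0.0
```

```bash
python3 - <<'E'
from h import *
shot('top','top9');shot('side','s9');o=bot.get_obs();print(o['t'],o['eef_pos'],o['contact_force'])
for t in('top9','s9'):
    P,ok,p=cloud(t);z=P[...,2]
    q=P[ok&(abs(P[...,0]-.627)<.05)&(abs(P[...,1]-.158)<.09)&(z>.018)&(z<.03)]
    if len(q)>20: r=cv2.minAreaRect(q[:,:2].astype(np.float32));print(t,'stone',len(q),np.round(r[0],4),np.round(r[1],3),round(r[2],1))
    print('mallet',disc(t,(.576,-.011),.13,.15,.04),'carv',disc(t,(.491,-.159),.085,.1,.03),disc(t,(.491,-.159),.104,.12,.03))
    print('tin',disc(t,(.757,-.077),.018,.03))
a=cv2.resize(cv2.imread('pics/top9.png')[150:280,200:480],None,fx=2.8,fy=2.2);b=cv2.resize(cv2.imread('pics/s9.png')[130:300,180:460],None,fx=2.8,fy=1.8)
cv2.imwrite('pics/j9.png',np.vstack([a,b]))
E
```

```text
30.7 [0.68448773 0.24851812 0.20258352] [-0.37736963 -0.68437931  0.10082121]
top9 stone 455 [0.6256 0.1569] [0.119 0.041] 88.9
mallet (48, array([ 0.5753, -0.011 ,  0.0114]), array([ 0.5747, -0.0109]), np.float64(0.1406)) carv (31, array([ 0.4898, -0.1585,  0.0158]), array([ 0.4908, -0.1578]), np.float64(0.0978)) (27, array([ 0.4905, -0.1589,  0.0141]), array([ 0.4895, -0.1585]), np.float64(0.1067))
tin (224, array([ 0.7576, -0.0776,  0.0288]), array([ 0.7577, -0.0773]), np.float64(0.0234))
s9 stone 186 [0.6255 0.1535] [0.123 0.047] 87.9
mallet (37, array([ 0.5751, -0.0138,  0.0136]), array([ 0.5732, -0.0161]), np.float64(0.1383)) carv (64, array([ 0.4885, -0.1641,  0.0163]), array([ 0.4845, -0.1679]), np.float64(0.0947)) (11, array([ 0.4886, -0.1649,  0.0057]), array([ 0.4899, -0.1633]), np.float64(0.1097))
tin (120, array([ 0.7584, -0.0776,  0.0331]), array([ 0.757 , -0.0822]), np.float64(0.0229))
```

View pics/j9.png

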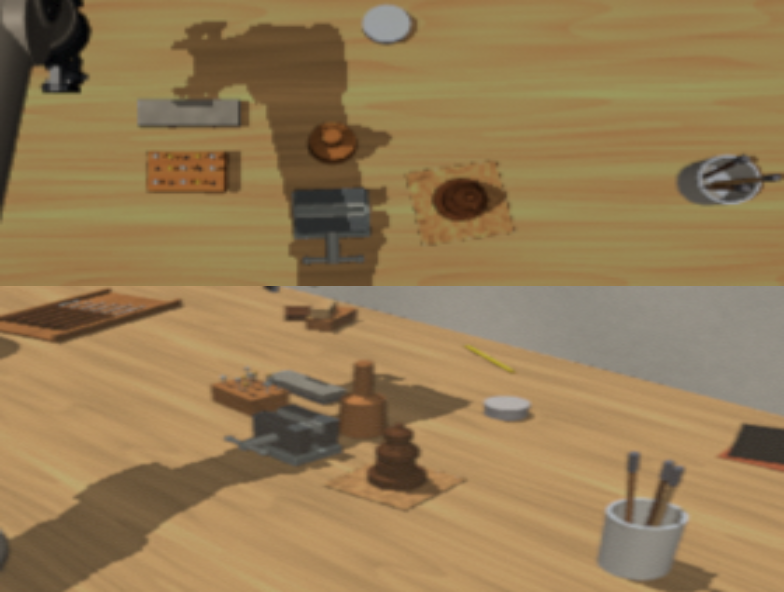

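The picture shows the stone flat behind the block (190,112), the mallet on its head behind the vise (333,142) and the carving upright on the mat (462,200). The tin and pot have not moved, and the arm is clear.

```bash
python3 -c "
from station import bot
print(bot.hand_in())"
```

```text
the job is handed in; nothing more can be done
None
```

I handed the job in at about 31 s; it returned no verdict. The last pictures show both tiers and the upright carving stacked on the mat, the mallet on its head behind the vise and the stone flat behind the bur block. By measurement each is within tolerance, and the wax tin and brush pot look unmoved.

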